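# Make room in the mending-thread rack and slot the blue spool in

### The job

The red and the cream thread spools stand close together in the wooden rack. Slide one or both of them along the rack to open a gap between them, keeping both upright on the rack's floor, then stand the blue spool upright in the rack between the red one and the cream one and let go.

Things in the scene. Friction and masses are not known exactly. Their poses are not given: they have to be found in the camera images.
- spool_rack: Shallow open-topped wooden channel, fixed. Origin at the centre of its underside; its y axis runs along the channel, x across it, z up. Outside 184 long (y), 56 wide (x). Floor 5 mm above the table; inside 160 long (y -80 to +80) and 44 wide (x -22 to +22). The long rails reach 13 mm above the table, the dark end blocks (12 long) 16 mm. Turned up to 0.3 rad either way from y to the robot's left.
- red_spool: Wooden thread spool with red thread, loose, upright on the rack's floor: 30 diameter, 42 tall, gripped anywhere on its sides. Origin at the centre of its underside, z up. Slides along the rack when pushed, or gripped lightly and drawn along. It starts 2 to 8 mm clear of the cream spool, on either side of it; toward the roomier end of the rack at least 46 mm is free, at the other maybe only 25.
- cream_spool: Like the red spool, 30 diameter, 42 tall, but with cream-white thread; stands in the rack beside the red one. Origin at the centre of its underside, z up.
- blue_spool: Like the red spool, 30 diameter, 42 tall, but with blue thread; loose, upright on the table to the right of the rack. Origin at the centre of its underside, z up. A white plastic pipe coupling, 42 diameter and 50 tall, stands about 9 cm or more from it and is no part of the job.
Mind the look-alikes: they are no part of the job. Leave any turquoise or yellow look-alike of the blue_spool alone.

How it is judged:
By the outcome, as a careful person would: the job done as asked, in the order asked, and still so for the second after the job is handed in, with the robot touching nothing.
It also fails if it takes over 51 s, if anything falls off the work surface, if the arm or the gripper's body presses on something with over 40 N, if the wrist force passes 120 N, or if a joint passes its speed limit or range.

### The arm

A 7-joint arm with a two-finger parallel gripper is mounted at the origin on a cart in front of the work surface, level with it; the furniture and walls round the work are solid. World frame = base frame: x ahead of the robot, y to its left, z up, the work surface at z = 0. Lengths are in mm, angles in degrees, forces in N, time in s.
With the tool pointing down it reaches from about 400 to 850 mm from the base axis. Payload 4.5 kg.
Tool frame: the origin (TCP) lies between the finger pads; the fingertips stand 11 mm ahead of it and the grasp point (between the pads) lies 8 mm behind it; z points along the fingers, y is the line along which they close (so a half turn about z gives the same grasp; the last joint's range is limited). The gripper opens to 85 mm and grips with 20 to 120 N. Pads are 22 mm wide; open, the fingers measure 114 mm over their backs; the gripper's body (76 mm by 85 mm) begins 54 mm behind the grasp point. The pads swing forward as they close: fully open they stand 13 mm farther back than shut.
Start: joints at [-63.724, 39.483, -11.15, 89.685, 9.013, 51.709, -12.324], TCP at [257.571, 569.483, 242.317] pointing down, gripper open.
Joint ranges: [-172.22, 172.22], [-26.19, 119.32], [-84.43, 86.54], [7.71, 146.69], [-57.33, 237.33], [2.42, 119.75], [-152.13, 152.13]. Speed limits (degrees/s): [147.25, 147.25, 180, 180, 180, 180, 180].

### API

Orientations are given as a 3x3 rotation matrix whose columns are the frame's x, y, z axes.
In Python, from cell import ctrl gives the robot as it stands.
- The arm moves only by the tool send_rows, never from a script. Its argument "steps" is a list of rows, each an object of numbers: "grip": the opening, from 0 (shut) to 1 (fully open); "dx", "dy", "dz": the shift along the world's x, y, z as a fraction of full scale; "wx", "wy", "wz": the turn, a rotation vector about the world's x, y, z as a fraction of full scale. A call has 1 to 5 rows; each row is the pose to reach, as a shift and turn from the pose commanded when the call began; what a row does not reach only later rows make up. Full scale, the value 1, is 0.2 m for a shift and 90 degrees for a turn. A row lasts 1/8 s, in which the tool goes at most 62.5 mm and 10.7 degrees, less where a joint would pass 70% of its speed; a pose out of reach is approached as far as the arm can. A call with a number of a shift or a turn outside -1 to 1 is refused whole. A call with a gripper value outside its range is refused whole. The fingers move at their own pace and stop on an object; "squeeze" is the grip in N (left out, the last holds). Time passes only in rows, so rows that repeat a pose let the fingers close. It gives the time, the measured TCP pose, the force, the opening and the grip force at its end, in the units of the state.
- ctrl.state(): the state, without advancing time (a new reading comes with each control period).
- ctrl.grab_frame(name): name is "scene" or "top"; returns the picture (420x560x3 uint8, red, green, blue); there is no depth.
- ctrl.get_calibration(name): a dict with "fx", "fy", "cx", "cy" (pixels), "rvec" (rotation vector, rad) and "tvec" (3), from world to camera coordinates, as OpenCV has them. Camera axes: x right, y down, z forward; pixel columns grow to the right and rows downward; lengths in mm; the calibration is good to about 2 mm. A picture is of the moment at which its call begins. get_calibration takes no time and is no camera call.
- ctrl.hand_in(): hands the job in; it is judged then, once.
The state is a dict: "t": time; "joints": joint angles; "qvel": joint speeds; "effort": joint torques, N m; "position": TCP position; "orientation": TCP orientation; "contact_force": force on the tool from outside, world axes, zero at the start; "wrist_torque": the same for the moment, N m; "grip_width": finger opening in mm; "finger_force": force on a finger pad.
Only numpy, scipy, OpenCV 4.12 (cv2) and the standard library are available. Lean on these libraries where they do the work, as an engineer would, in place of code of your own. Each camera call takes 0.05 s, during which the arm holds its last target. There are 200 camera calls.

## Working session

There is one attempt and no reset: what is moved stays moved. The work goes in short steps, Python scripts to look and compute and a tool call to move; the robot and the scene stay as the last step left them, time stands still between calls to the robot, and variables do not carry over. Pictures are saved under pics/ and viewed, at most 10 in all, crops included, and the job is handed in when it is done.

Besides the shell and the picture viewer there is one more tool, called after "Emit:" by a JSON object that holds its "op" and its "data". send_rows: Moves the arm, as the interface text tells. Shift numbers are shares of 0.2 m and turn numbers shares of 90 degrees, none past 1 either way. Its arguments: {"type":"object","properties":{"steps":{"type":"array","items":{"type":"object","properties":{"grip":{"type":"number"},"dx":{"type":"number","minimum":-1,"maximum":1},"dy":{"type":"number","minimum":-1,"maximum":1},"dz":{"type":"number","minimum":-1,"maximum":1},"wx":{"type":"number","minimum":-1,"maximum":1},"wy":{"type":"number","minimum":-1,"maximum":1},"wz":{"type":"number","minimum":-1,"maximum":1}}}},"squeeze":{"type":"number"}},"required":["steps"]}

```bash
mkdir -p pics; cat > h.py <<'E'
import numpy as np, cv2
from cell import ctrl
def snap(n,f):
    im=ctrl.grab_frame(n); cv2.imwrite('pics/'+f,im[:,:,::-1]); return im
def ray(n,uv,z):
    c=ctrl.get_calibration(n);R=cv2.Rodrigues(np.array(c['rvec'],float))[0];t=np.array(c['tvec'],float).ravel()
    d=R.T@np.array([(uv[0]-c['cx'])/c['fx'],(uv[1]-c['cy'])/c['fy'],1]);o=-R.T@t
    return (o+d*(z-o[2])/d[2]).round(1)
def proj(n,p):
    c=ctrl.get_calibration(n);K=np.array([[c['fx'],0,c['cx']],[0,c['fy'],c['cy']],[0,0,1]])
    return cv2.projectPoints(np.array(p,float).reshape(-1,3),np.array(c['rvec'],float),np.array(c['tvec'],float),K,None)[0].reshape(-1,2).round(1)
E
python3 - <<'E'
from h import *
a=snap('top','t1.png');b=snap('scene','s1.png')
s=ctrl.state();print(s['t'],s['position'],s['orientation'],s['grip_width'])
for n in('top','scene'):
    c=ctrl.get_calibration(n);R=cv2.Rodrigues(np.array(c['rvec'],float))[0];print(n,-R.T@np.array(c['tvec']).ravel(),c['fx'])
E
```

```text
0.1 [257.40458163 568.92141419 241.56561097] [[-9.11175386e-01  4.12018358e-01 -5.37500888e-04]
 [ 4.12018682e-01  9.11174082e-01 -1.54881405e-03]
 [-1.48382945e-04 -1.63270165e-03 -9.99998656e-01]] 85.23869206524527
top [518.98641603 151.86531719 916.44118664] 505.4660202754837
scene [ 153.79031454 -444.98043368  521.92942094] 542.9790257403278
```

View pics/t1.png

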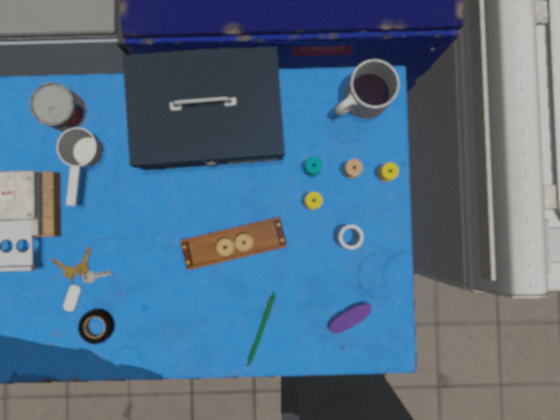

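View pics/s1.png

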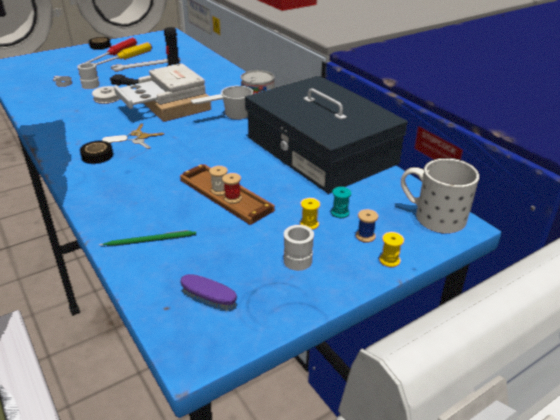

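The top view shows the rack at about (235,243), with spools at (226,247) and (244,242). Candidates for blue in the top view:
- (313,166) is turquoise.
- (389,171) and (313,200) are yellow.
- (354,168) has a bare wooden top, and in the scene view the same spool at (367,226) has blue thread.

I choose (354,168). In the scene view, red is at (232,187) and cream at (219,180).

```bash
python3 - <<'E'
from h import *
a=cv2.imread('pics/t1.png');b=cv2.imread('pics/s1.png')
A=cv2.resize(a[150:280,170:410],None,fx=3.3,fy=3.3,interpolation=cv2.INTER_CUBIC)
cv2.imwrite('pics/c1.png',A[:,:800])
B=cv2.resize(b[155:275,170:410],None,fx=3.3,fy=3.3,interpolation=cv2.INTER_CUBIC)
cv2.imwrite('pics/c2.png',B[:,:800])
E
```

```text
(no output)
```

View pics/c1.png

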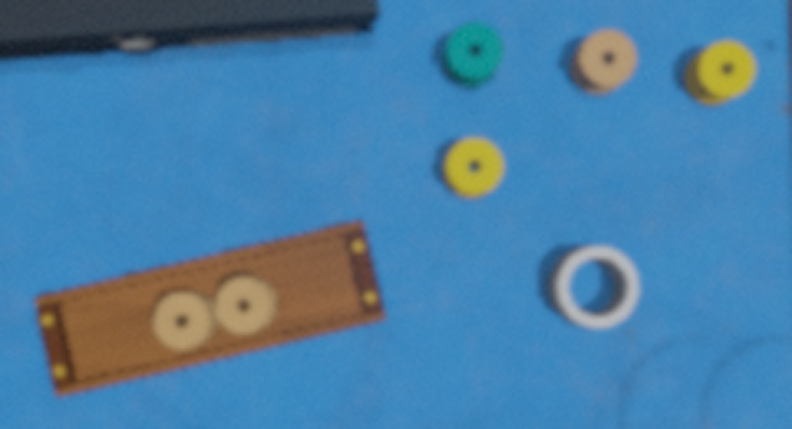

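View pics/c2.png

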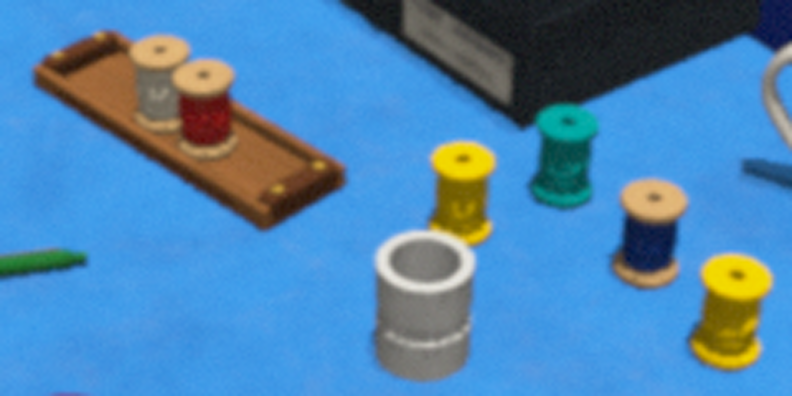

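The crops confirm the choice. The blue spool's hole is at crop (609,58), red is the right-hand spool in the rack at (244,306), and cream is the left-hand one at (181,320). The rack corners are at (38,296), (360,222), (384,318) and (57,394).

```bash
python3 - <<'E'
from h import *
f=lambda u,v:(170+(u+.5)/3.3-.5,150+(v+.5)/3.3-.5)
g=lambda u,v:(170+(u+.5)/3.3-.5,155+(v+.5)/3.3-.5)
T={}
for k,u,v,z in [('cream',181,320,47),('red',244,306,47),('blue',609,58,42),('turq',475,50,42),('yel',728,69,42),('yel2',475,166,42),('coup',597,286,50)]:
    T[k]=ray('top',f(u,v),z);print(k,T[k])
for k,u,v,z in [('cream',160,49,47),('red',204,76,47),('blue',654,198,42)]: print('scene',k,ray('scene',g(u,v),z))
C=np.array([ray('top',f(u,v),13)for u,v in[(38,296),(360,222),(384,318),(57,394)]]);print(C,C.mean(0))
l=(C[0]+C[3]-C[1]-C[2])/2;w=(C[0]+C[1]-C[2]-C[3])/2;print(np.linalg.norm(l),np.linalg.norm(w));u=l/np.linalg.norm(l);print('u',u)
v=np.array([u[1],-u[0],0]);m=C.mean(0)
print('blocks');
for k in('cream','red'):print(k,'along',(T[k]-m)@u,'across',(T[k]-m)@v)
E
```

```text
cream [494.9 255.5  47. ]
red [501.3 222.5  47. ]
blue [626.2  27.7  42. ]
turq [632.3  98.1  42. ]
yel [618.7 -34.7  42. ]
yel2 [571.2  99.9  42. ]
coup [506.7  39.   50. ]
scene cream [496.1 255.8  47. ]
scene red [502.3 221.5  47. ]
scene blue [627.   27.9  42. ]
[[509.  336.6  13. ]
 [544.3 161.4  13. ]
 [492.  149.8  13. ]
 [455.9 327.3  13. ]] [500.3   243.775  13.   ]
179.9272422397454 53.72608770420566
u [-0.19841353  0.9801184   0.        ]
blocks
cream along 12.563321272873205 across -2.9662406501448677
red along -21.050432401744114 across -3.2411295407003626
```

Emit:
{"op": "send_rows", "data": {"steps": [{"dx": 0.2, "dy": -0.2, "wz": -0.12, "grip": 1}, {"dx": 0.4, "dy": -0.4, "wz": -0.24, "grip": 1}, {"dx": 0.6, "dy": -0.6, "wz": -0.36, "grip": 1}, {"dx": 0.8, "dy": -0.8, "wz": -0.48, "grip": 1}, {"dx": 1, "dy": -1, "dz": -0.2, "wz": -0.603, "grip": 1}], "squeeze": 20}}

```text
schema error: expected keys grip, dx, dy, dz, wx, wy, wz
```

```bash
python3 - <<'E'
from h import *
s=ctrl.state();print(s['t'],s['position'],s['orientation'],s['joints'])
E
```

```text
0.1 [257.40458163 568.92141419 241.56561097] [[-9.11175386e-01  4.12018358e-01 -5.37500888e-04]
 [ 4.12018682e-01  9.11174082e-01 -1.54881405e-03]
 [-1.48382945e-04 -1.63270165e-03 -9.99998656e-01]] [-63.7242694   39.52829597 -11.14497586  89.73878836   9.01468423
  51.70886975 -12.32237718]
```

All keys are required in each row.

Emit:
{"op": "send_rows", "data": {"steps": [{"dx": 0.2, "dy": -0.2, "dz": 0, "wx": 0, "wy": 0, "wz": -0.12, "grip": 1}, {"dx": 0.4, "dy": -0.4, "dz": 0, "wx": 0, "wy": 0, "wz": -0.24, "grip": 1}, {"dx": 0.6, "dy": -0.6, "dz": 0, "wx": 0, "wy": 0, "wz": -0.36, "grip": 1}, {"dx": 0.8, "dy": -0.8, "dz": 0, "wx": 0, "wy": 0, "wz": -0.48, "grip": 1}, {"dx": 1, "dy": -1, "dz": -0.2, "wx": 0, "wy": 0, "wz": -0.603, "grip": 1}], "squeeze": 20}}

```text
t: 0.72
position: [456.8, 373.1, 208.0]
orientation: [[-0.2, 0.98, 0.005], [0.98, 0.2, 0.004], [0.003, 0.006, -1.0]]
contact_force: [0.4, 0.9, -0.1]
grip_width: 85.5
finger_force: 0.0
```

```bash
python3 - <<'E'
from h import *
s=ctrl.state();print(s['t'],s['position'],s['orientation'],s['joints'])
E
```

```text
0.725 [456.7798944  373.13778202 208.00186276] [[-0.20022775  0.97973533  0.00524745]
 [ 0.97974465  0.20020726  0.00418101]
 [ 0.0030457   0.00597832 -0.99997749]] [-45.13861763  38.94554731   2.40393842  98.87199443  -2.21748545
  41.84519894 -30.07644165]
```

Emit:
{"op": "send_rows", "data": {"steps": [{"dx": 0.08, "dy": -0.25, "dz": -0.2, "wx": 0, "wy": 0, "wz": 0, "grip": 1}, {"dx": 0.16, "dy": -0.5, "dz": -0.4, "wx": 0, "wy": 0, "wz": 0, "grip": 1}, {"dx": 0.19, "dy": -0.568, "dz": -0.5, "wx": 0, "wy": 0, "wz": 0, "grip": 1}, {"dx": 0.19, "dy": -0.568, "dz": -0.5, "wx": 0, "wy": 0, "wz": 0, "grip": 1}]}}

```text
t: 1.23
position: [491.1, 256.9, 104.5]
orientation: [[-0.203, 0.979, -0.004], [0.979, 0.203, -0.003], [-0.003, -0.004, -1.0]]
contact_force: [-0.2, 0.8, 0.4]
grip_width: 85.3
finger_force: 0.0
```

Emit:
{"op": "send_rows", "data": {"steps": [{"dx": 0, "dy": 0, "dz": 0, "wx": 0, "wy": 0, "wz": 0, "grip": 1}, {"dx": 0, "dy": 0, "dz": 0, "wx": 0, "wy": 0, "wz": 0, "grip": 1}]}}

```text
t: 1.48
position: [491.6, 262.2, 107.4]
orientation: [[-0.21, 0.978, 0.002], [0.978, 0.21, 0.002], [0.002, 0.002, -1.0]]
contact_force: [0.0, -0.2, -0.9]
grip_width: 85.4
finger_force: 0.0
```

```bash
python3 - <<'E'
from h import *
a=snap('top','t2.png')
print(ctrl.state()['position'])
A=cv2.resize(a[190:290,170:300],None,fx=5,fy=5,interpolation=cv2.INTER_CUBIC)
b=snap('scene','s2.png');B=cv2.resize(b[120:240,150:300],None,fx=4,fy=4,interpolation=cv2.INTER_CUBIC)
cv2.imwrite('pics/c3.png',B[:,:,::-1])
E
```

```text
[491.64275815 261.88155144 107.30545605]
```

View pics/c3.png

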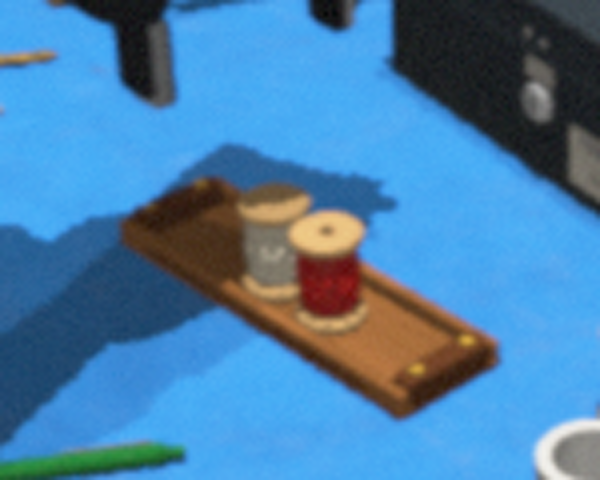

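Emit:
{"op": "send_rows", "data": {"steps": [{"dx": 0.017, "dy": -0.032, "dz": -0.15, "wx": 0, "wy": 0, "wz": 0, "grip": 1}, {"dx": 0.017, "dy": -0.032, "dz": -0.235, "wx": 0, "wy": 0, "wz": 0, "grip": 1}, {"dx": 0.017, "dy": -0.032, "dz": -0.235, "wx": 0, "wy": 0, "wz": 0, "grip": 1}, {"dx": 0.017, "dy": -0.032, "dz": -0.235, "wx": 0, "wy": 0, "wz": 0, "grip": 1}]}}

```text
t: 2.08
position: [495.2, 254.0, 59.7]
orientation: [[-0.207, 0.978, 0.001], [0.978, 0.207, 0.001], [0.001, 0.001, -1.0]]
contact_force: [0.4, -0.4, 0.2]
grip_width: 85.3
finger_force: 0.0
```

Emit:
{"op": "send_rows", "data": {"steps": [{"dx": 0, "dy": 0.008, "dz": -0.1, "wx": 0, "wy": 0, "wz": 0, "grip": 1}, {"dx": 0, "dy": 0.008, "dz": -0.14, "wx": 0, "wy": 0, "wz": 0, "grip": 1}, {"dx": 0, "dy": 0.008, "dz": -0.14, "wx": 0, "wy": 0, "wz": 0, "grip": 0.55}, {"dx": 0, "dy": 0.008, "dz": -0.14, "wx": 0, "wy": 0, "wz": 0, "grip": 0.45}, {"dx": 0, "dy": 0.008, "dz": -0.14, "wx": 0, "wy": 0, "wz": 0, "grip": 0.45}]}}

```text
t: 2.7
position: [495.3, 255.1, 31.6]
orientation: [[-0.207, 0.978, 0.001], [0.978, 0.207, 0.0], [0.0, 0.001, -1.0]]
contact_force: [-0.0, 0.4, 0.1]
grip_width: 38.3
finger_force: 0.0
```

Emit:
{"op": "send_rows", "data": {"steps": [{"dx": 0, "dy": 0, "dz": 0, "wx": 0, "wy": 0, "wz": 0, "grip": 0.2}, {"dx": 0, "dy": 0, "dz": 0, "wx": 0, "wy": 0, "wz": 0, "grip": 0.2}, {"dx": 0, "dy": 0, "dz": 0, "wx": 0, "wy": 0, "wz": 0, "grip": 0.2}, {"dx": 0, "dy": 0, "dz": 0, "wx": 0, "wy": 0, "wz": 0, "grip": 0.2}]}}

```text
t: 3.2
position: [495.3, 255.1, 31.7]
orientation: [[-0.207, 0.978, 0.001], [0.978, 0.207, 0.0], [0.0, 0.001, -1.0]]
contact_force: [0.0, -0.7, 5.6]
grip_width: 29.3
finger_force: 20.6
```

Emit:
{"op": "send_rows", "data": {"steps": [{"dx": -0.008, "dy": 0.041, "dz": 0, "wx": 0, "wy": 0, "wz": 0, "grip": 0.2}, {"dx": -0.016, "dy": 0.082, "dz": 0, "wx": 0, "wy": 0, "wz": 0, "grip": 0.2}, {"dx": -0.024, "dy": 0.123, "dz": 0, "wx": 0, "wy": 0, "wz": 0, "grip": 0.2}, {"dx": -0.032, "dy": 0.164, "dz": 0, "wx": 0, "wy": 0, "wz": 0, "grip": 0.2}, {"dx": -0.04, "dy": 0.206, "dz": 0, "wx": 0, "wy": 0, "wz": 0, "grip": 0.2}]}}

```text
t: 3.82
position: [487.8, 294.6, 31.7]
orientation: [[-0.205, 0.979, 0.001], [0.979, 0.205, -0.002], [-0.002, 0.0, -1.0]]
contact_force: [1.2, -2.8, 6.7]
grip_width: 29.3
finger_force: 20.7
```

Emit:
{"op": "send_rows", "data": {"steps": [{"dx": 0, "dy": 0, "dz": 0, "wx": 0, "wy": 0, "wz": 0, "grip": 0.2}, {"dx": 0, "dy": 0, "dz": 0, "wx": 0, "wy": 0, "wz": 0, "grip": 0.2}]}}

```text
t: 4.08
position: [487.4, 296.4, 31.7]
orientation: [[-0.207, 0.978, 0.001], [0.978, 0.207, 0.0], [0.0, 0.001, -1.0]]
contact_force: [-0.1, -0.6, 5.2]
grip_width: 29.3
finger_force: 20.6
```

Emit:
{"op": "send_rows", "data": {"steps": [{"dx": 0, "dy": 0, "dz": 0, "wx": 0, "wy": 0, "wz": 0, "grip": 0.45}, {"dx": 0, "dy": 0, "dz": 0, "wx": 0, "wy": 0, "wz": 0, "grip": 0.7}, {"dx": 0, "dy": 0, "dz": 0, "wx": 0, "wy": 0, "wz": 0, "grip": 1}, {"dx": 0, "dy": 0, "dz": 0.2, "wx": 0, "wy": 0, "wz": 0, "grip": 1}, {"dx": 0, "dy": 0, "dz": 0.5, "wx": 0, "wy": 0, "wz": 0, "grip": 1}]}}

```text
t: 4.7
position: [485.8, 295.5, 130.7]
orientation: [[-0.207, 0.978, -0.004], [0.978, 0.207, -0.002], [-0.002, -0.004, -1.0]]
contact_force: [1.7, 0.4, 0.2]
grip_width: 85.2
finger_force: 0.0
```

Emit:
{"op": "send_rows", "data": {"steps": [{"dx": 0.15, "dy": -0.25, "dz": 0, "wx": 0, "wy": 0, "wz": 0, "grip": 1}, {"dx": 0.3, "dy": -0.5, "dz": 0, "wx": 0, "wy": 0, "wz": 0, "grip": 1}, {"dx": 0.45, "dy": -0.75, "dz": 0, "wx": 0, "wy": 0, "wz": 0, "grip": 1}, {"dx": 0.6, "dy": -1, "dz": 0, "wx": 0, "wy": 0, "wz": 0, "grip": 1}, {"dx": 0.6, "dy": -1, "dz": 0, "wx": 0, "wy": 0, "wz": 0, "grip": 1}]}}

```text
t: 5.32
position: [609.6, 88.1, 131.2]
orientation: [[-0.197, 0.98, 0.002], [0.98, 0.197, -0.005], [-0.005, 0.001, -1.0]]
contact_force: [-0.4, 0.9, -0.8]
grip_width: 85.2
finger_force: 0.0
```

Emit:
{"op": "send_rows", "data": {"steps": [{"dx": 0.05, "dy": -0.17, "dz": 0, "wx": 0, "wy": 0, "wz": 0, "grip": 1}, {"dx": 0.09, "dy": -0.34, "dz": 0, "wx": 0, "wy": 0, "wz": 0, "grip": 1}, {"dx": 0.09, "dy": -0.34, "dz": 0, "wx": 0, "wy": 0, "wz": 0, "grip": 1}, {"dx": 0.09, "dy": -0.34, "dz": 0, "wx": 0, "wy": 0, "wz": 0, "grip": 1}]}}

```text
t: 5.82
position: [624.5, 30.0, 131.0]
orientation: [[-0.208, 0.978, -0.001], [0.978, 0.208, 0.002], [0.002, -0.0, -1.0]]
contact_force: [0.4, 0.2, 0.5]
grip_width: 85.4
finger_force: 0.0
```

```bash
python3 - <<'E'
from h import *
a=snap('top','t3.png')
A=cv2.resize(a[200:290,170:300],None,fx=5,fy=5,interpolation=cv2.INTER_CUBIC)
b=snap('scene','s3.png');B=cv2.resize(b[120:275,150:410],None,fx=2.5,fy=2.5,interpolation=cv2.INTER_CUBIC)
o=np.zeros((300,650+0,3),np.uint8)
A2=cv2.resize(a[210:275,170:300],None,fx=5,fy=3*5/3,interpolation=cv2.INTER_CUBIC)[:, :650]
B2=cv2.resize(b[150:255,170:410],None,fx=650/240,fy=2.6)[:270]
cv2.imwrite('pics/c4.png',np.vstack([A2[:325],B2])[:,:,::-1])
E
```

```text
(no output)
```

View pics/c4.png

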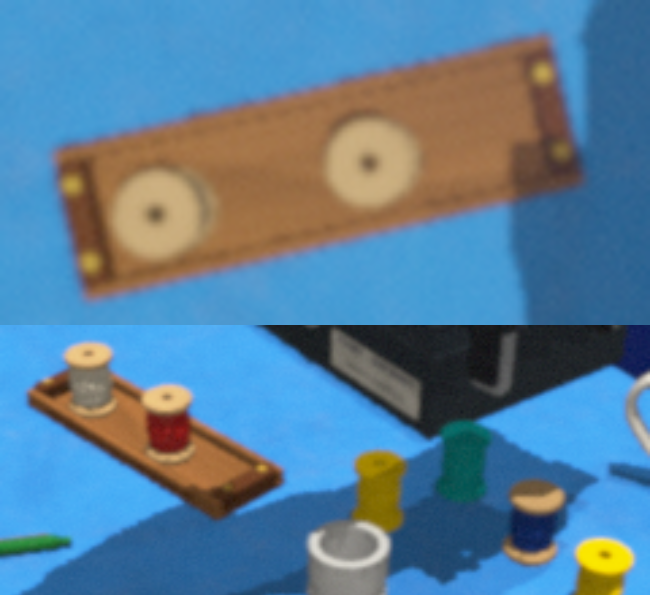

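Cream now stands upright near the left end of the rack (hole at crop (155,214)), and red at (369,163) hasn't moved. There is clearly room between them. Next I compute the midpoint and lower onto blue.

```bash
python3 - <<'E'
from h import *
f=lambda u,v:(170+(u+.5)/5-.5,210+(v+.5)/5-.5)
c=ray('top',f(155,214),47);r=ray('top',f(369,163),47);print(c,r,(c+r)/2,np.linalg.norm(c-r))
E
```

```text
[486.1 296.7  47. ] [501.6 222.9  47. ] [493.85 259.8   47.  ] 75.41014520606626
```

Emit:
{"op": "send_rows", "data": {"steps": [{"dx": 0.01, "dy": -0.01, "dz": -0.2, "wx": 0, "wy": 0, "wz": 0, "grip": 1}, {"dx": 0.01, "dy": -0.01, "dz": -0.35, "wx": 0, "wy": 0, "wz": 0, "grip": 1}, {"dx": 0.01, "dy": -0.01, "dz": -0.35, "wx": 0, "wy": 0, "wz": 0, "grip": 1}]}}

```text
t: 6.3
position: [624.9, 27.8, 59.2]
orientation: [[-0.209, 0.978, -0.005], [0.978, 0.209, 0.0], [0.001, -0.005, -1.0]]
contact_force: [-0.8, -0.3, 0.0]
grip_width: 85.5
finger_force: 0.0
```

Emit:
{"op": "send_rows", "data": {"steps": [{"dx": 0.004, "dy": 0, "dz": -0.1, "wx": 0, "wy": 0, "wz": 0, "grip": 1}, {"dx": 0.004, "dy": 0, "dz": -0.166, "wx": 0, "wy": 0, "wz": 0, "grip": 1}, {"dx": 0.004, "dy": 0, "dz": -0.166, "wx": 0, "wy": 0, "wz": 0, "grip": 0.6}, {"dx": 0.004, "dy": 0, "dz": -0.166, "wx": 0, "wy": 0, "wz": 0, "grip": 0.45}, {"dx": 0.004, "dy": 0, "dz": -0.166, "wx": 0, "wy": 0, "wz": 0, "grip": 0.45}]}}

```text
t: 6.92
position: [628.4, 26.2, 28.7]
orientation: [[-0.207, 0.978, 0.001], [0.978, 0.207, 0.0], [-0.0, 0.001, -1.0]]
contact_force: [-0.2, -0.3, -0.6]
grip_width: 38.1
finger_force: 0.0
```

Emit:
{"op": "send_rows", "data": {"steps": [{"dx": 0, "dy": 0, "dz": 0, "wx": 0, "wy": 0, "wz": 0, "grip": 0.2}, {"dx": 0, "dy": 0, "dz": 0, "wx": 0, "wy": 0, "wz": 0, "grip": 0.2}, {"dx": 0, "dy": 0, "dz": 0, "wx": 0, "wy": 0, "wz": 0, "grip": 0.2}, {"dx": 0, "dy": 0, "dz": 0, "wx": 0, "wy": 0, "wz": 0, "grip": 0.2}], "squeeze": 35}}

```text
t: 7.42
position: [628.3, 26.2, 28.7]
orientation: [[-0.207, 0.978, 0.001], [0.978, 0.207, 0.0], [-0.0, 0.001, -1.0]]
contact_force: [-0.6, -0.7, 4.8]
grip_width: 29.3
finger_force: 35.0
```

Emit:
{"op": "send_rows", "data": {"steps": [{"dx": 0, "dy": 0, "dz": 0.15, "wx": 0, "wy": 0, "wz": 0, "grip": 0.2}, {"dx": 0, "dy": 0, "dz": 0.35, "wx": 0, "wy": 0, "wz": 0, "grip": 0.2}, {"dx": 0, "dy": 0, "dz": 0.5, "wx": 0, "wy": 0, "wz": 0, "grip": 0.2}, {"dx": 0, "dy": 0, "dz": 0.5, "wx": 0, "wy": 0, "wz": 0, "grip": 0.2}]}}

```text
t: 7.92
position: [629.6, 26.3, 130.3]
orientation: [[-0.207, 0.978, 0.005], [0.978, 0.207, 0.0], [-0.001, 0.005, -1.0]]
contact_force: [-0.1, -0.2, -0.8]
grip_width: 29.2
finger_force: 34.7
```

Emit:
{"op": "send_rows", "data": {"steps": [{"dx": -0.12, "dy": 0.2, "dz": 0, "wx": 0, "wy": 0, "wz": 0, "grip": 0.2}, {"dx": -0.24, "dy": 0.4, "dz": 0, "wx": 0, "wy": 0, "wz": 0, "grip": 0.2}, {"dx": -0.36, "dy": 0.6, "dz": 0, "wx": 0, "wy": 0, "wz": 0, "grip": 0.2}, {"dx": -0.48, "dy": 0.8, "dz": 0, "wx": 0, "wy": 0, "wz": 0, "grip": 0.2}, {"dx": -0.6, "dy": 1, "dz": 0, "wx": 0, "wy": 0, "wz": 0, "grip": 0.2}]}}

```text
t: 8.55
position: [506.2, 227.0, 126.8]
orientation: [[-0.207, 0.978, -0.002], [0.978, 0.207, -0.001], [-0.001, -0.002, -1.0]]
contact_force: [0.2, 0.4, 0.8]
grip_width: 28.9
finger_force: 34.7
```

Emit:
{"op": "send_rows", "data": {"steps": [{"dx": -0.07, "dy": 0.163, "dz": 0, "wx": 0, "wy": 0, "wz": 0, "grip": 0.2}, {"dx": -0.07, "dy": 0.163, "dz": 0, "wx": 0, "wy": 0, "wz": 0, "grip": 0.2}, {"dx": -0.07, "dy": 0.163, "dz": 0, "wx": 0, "wy": 0, "wz": 0, "grip": 0.2}, {"dx": -0.07, "dy": 0.163, "dz": 0, "wx": 0, "wy": 0, "wz": 0, "grip": 0.2}, {"dx": -0.07, "dy": 0.163, "dz": 0, "wx": 0, "wy": 0, "wz": 0, "grip": 0.2}]}}

```text
t: 9.18
position: [494.4, 257.5, 127.9]
orientation: [[-0.205, 0.979, 0.0], [0.979, 0.205, -0.001], [-0.001, 0.0, -1.0]]
contact_force: [0.6, -0.3, -0.1]
grip_width: 29.4
finger_force: 34.7
```

Emit:
{"op": "send_rows", "data": {"steps": [{"dx": 0, "dy": 0.007, "dz": -0.12, "wx": 0, "wy": 0, "wz": 0, "grip": 0.2}, {"dx": 0, "dy": 0.007, "dz": -0.235, "wx": 0, "wy": 0, "wz": 0, "grip": 0.2}, {"dx": 0, "dy": 0.007, "dz": -0.235, "wx": 0, "wy": 0, "wz": 0, "grip": 0.2}, {"dx": 0, "dy": 0.007, "dz": -0.235, "wx": 0, "wy": 0, "wz": 0, "grip": 0.2}]}}

```text
t: 9.68
position: [494.5, 260.0, 81.6]
orientation: [[-0.206, 0.978, 0.001], [0.978, 0.206, 0.0], [0.0, 0.001, -1.0]]
contact_force: [0.3, -0.2, 0.1]
grip_width: 29.2
finger_force: 34.7
```

```bash
python3 - <<'E'
from h import *
b=snap('scene','s4.png');B=cv2.resize(b[120:240,150:300],None,fx=5,fy=5,interpolation=cv2.INTER_CUBIC)
cv2.imwrite('pics/c5.png',B[:,:,::-1])
E
```

```text
(no output)
```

View pics/c5.png

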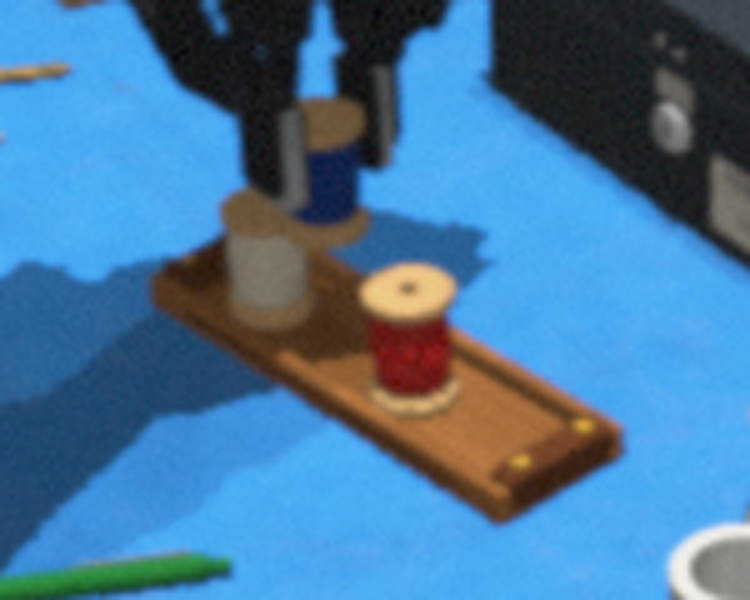

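Blue hangs upright above the gap, with its top centre at about crop (328,123) and its bottom flange at about (325,222). Red and cream haven't moved. I'll check the position numerically.

```bash
python3 - <<'E'
from h import *
g=lambda u,v:(150+(u+.5)/5-.5,120+(v+.5)/5-.5)
print(ray('scene',g(328,123),95),ray('scene',g(325,222),53),'red',ray('scene',g(408,292),47),'cream',ray('scene',g(268,216),47))
E
```

```text
[494.3 256.6  95. ] [495.1 265.6  53. ] red [501.4 220.9  47. ] cream [485.  288.7  47. ]
```

Emit:
{"op": "send_rows", "data": {"steps": [{"dx": 0, "dy": 0, "dz": -0.06, "wx": 0, "wy": 0, "wz": 0, "grip": 0.2}, {"dx": 0, "dy": 0, "dz": -0.12, "wx": 0, "wy": 0, "wz": 0, "grip": 0.2}, {"dx": 0, "dy": 0, "dz": -0.18, "wx": 0, "wy": 0, "wz": 0, "grip": 0.2}, {"dx": 0, "dy": 0, "dz": -0.22, "wx": 0, "wy": 0, "wz": 0, "grip": 0.2}, {"dx": 0, "dy": 0, "dz": -0.22, "wx": 0, "wy": 0, "wz": 0, "grip": 0.2}]}}

```text
t: 10.35
position: [493.4, 259.9, 36.1]
orientation: [[-0.207, 0.978, -0.001], [0.978, 0.207, -0.001], [-0.001, -0.001, -1.0]]
contact_force: [-0.3, -0.9, -0.6]
grip_width: 29.3
finger_force: 34.7
```

Emit:
{"op": "send_rows", "data": {"steps": [{"dx": 0, "dy": 0, "dz": -0.01, "wx": 0, "wy": 0, "wz": 0, "grip": 0.2}, {"dx": 0, "dy": 0, "dz": -0.018, "wx": 0, "wy": 0, "wz": 0, "grip": 0.2}, {"dx": 0, "dy": 0, "dz": -0.018, "wx": 0, "wy": 0, "wz": 0, "grip": 0.2}]}}

```text
t: 10.72
position: [494.1, 260.3, 33.7]
orientation: [[-0.207, 0.978, 0.001], [0.978, 0.207, 0.0], [0.0, 0.001, -1.0]]
contact_force: [0.1, 0.0, 1.2]
grip_width: 29.2
finger_force: 34.8
```

Touched down at the expected height. Now release and rise.

Emit:
{"op": "send_rows", "data": {"steps": [{"dx": 0, "dy": 0, "dz": 0, "wx": 0, "wy": 0, "wz": 0, "grip": 0.45}, {"dx": 0, "dy": 0, "dz": 0, "wx": 0, "wy": 0, "wz": 0, "grip": 0.7}, {"dx": 0, "dy": 0, "dz": 0, "wx": 0, "wy": 0, "wz": 0, "grip": 0.9}, {"dx": 0, "dy": 0, "dz": 0.2, "wx": 0, "wy": 0, "wz": 0, "grip": 0.9}, {"dx": 0, "dy": 0, "dz": 0.45, "wx": 0, "wy": 0, "wz": 0, "grip": 0.9}]}}

```text
t: 11.35
position: [493.1, 259.7, 123.5]
orientation: [[-0.207, 0.978, -0.002], [0.978, 0.207, -0.001], [-0.001, -0.003, -1.0]]
contact_force: [1.0, 0.8, 0.4]
grip_width: 76.8
finger_force: 0.0
```

Emit:
{"op": "send_rows", "data": {"steps": [{"dx": 0, "dy": 0, "dz": 0.3, "wx": 0, "wy": 0, "wz": 0, "grip": 0.9}, {"dx": 0, "dy": 0.3, "dz": 0.5, "wx": 0, "wy": 0, "wz": 0, "grip": 0.9}, {"dx": 0, "dy": 0.6, "dz": 0.5, "wx": 0, "wy": 0, "wz": 0, "grip": 0.9}, {"dx": 0, "dy": 0.8, "dz": 0.5, "wx": 0, "wy": 0, "wz": 0, "grip": 0.9}, {"dx": 0, "dy": 0.8, "dz": 0.5, "wx": 0, "wy": 0, "wz": 0, "grip": 0.9}]}}

```text
t: 11.98
position: [491.4, 425.7, 223.1]
orientation: [[-0.214, 0.977, -0.001], [0.977, 0.214, 0.004], [0.004, -0.0, -1.0]]
contact_force: [-0.1, -0.4, -0.8]
grip_width: 76.7
finger_force: 0.0
```

```bash
python3 - <<'E'
from h import *
a=snap('top','t5.png');b=snap('scene','s5.png')
A=cv2.resize(a[205:285,170:300],(650,300));B=cv2.resize(b[150:235,160:300],(650,300))
cv2.imwrite('pics/c6.png',np.vstack([A,B])[:,:,::-1])
E
```

```text
(no output)
```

View pics/c6.png

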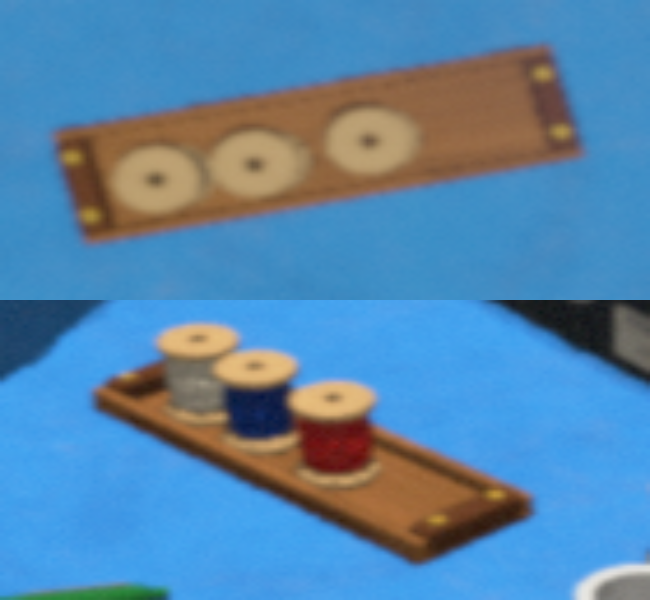

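All three spools stand upright in the rack, with blue (255,165) between cream (155,180) and red (369,141), and the robot is clear. Handing in.

```bash
python3 -c "
from cell import ctrl
print(ctrl.hand_in())"
```

```text
the job is handed in; nothing more can be done
None
```

The job is handed in at about 12 s on the robot's clock: I slid the cream spool along the rack to open the gap, and the blue spool now stands upright between it and the red one, with the gripper clear; the judge's result was not shown.

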